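# Gauge the sharps bin and present the rod for reading

### The job

Check the fill of the red sharps bin: take the gauge rod by its blue handle from the white cradle, slide it into the slanted guide tube of the bin until its orange collar stops against the mouth of the guide, and draw it fully out again. Then hold the rod level, scale side up, with its tip about 10 cm above the middle of the white reading tile, and finish there still holding it steady in the gripper, touching nothing else. Leave the specimen cup, the gauze carton and the tube rack where they stand.

Things in the scene. Friction and masses are not known exactly. Their poses are not given: they have to be found in the camera images.
- rod: Loose gauge rod, about 90 g. Origin: centre of the blue handle, on the axis; x to the tip, z the scale side (up). In mm: handle x -35 to 35, 24 wide (y, grip here), 26 high; 12 square stub behind to x -63; orange collar x 67 to 75, 36 diameter; steel shaft 12 diameter to the tip at x 165, end tapered. White marked strip on the shaft's +z side. Balances 10 mm ahead of origin.
- rod_tip (a point): Tip end of the rod, on its axis (rod x = 165 mm).
- rod_collar (a point): Centre of the collar's stop face, the face towards the tip (rod x = 75 mm); it comes to lie on the guide's mouth when fully in.
- bin: Fixed red sharps bin with a yellow lid, 110 (x) x 130 (y) x 155 mm high over all. Origin: centre of its underside; z up; its +x side carries the slanted guide and looks to the left of the robot (yaw 1.0 to 1.6).
- guide: Fixed slanted guide tube. Origin: centre of its mouth, bin x 95 mm, 125 mm above the table. z points out along the bore: 40 degrees above horizontal, horizontally along the bin's +x. Bore 18 mm, 4 mm chamfer, 98 mm deep; mouth block 46 x 46 x 20 mm, face at the origin. The rod enters along -z, shaft 90 mm deep; the collar then rests on the block.
- cradle: Fixed white cradle, on either side of the bin (tile on the other). Origin: on the table, mid foot (170 x 60 x 8 mm). x points to the rod's tip, at first towards the robot within 0.4 rad. Posts 10 thick, 35 wide, 63 mm high at x -72 and 75, with open slots 16 wide, 14 deep; the rod lies in them, axis 55 mm above the table, handle free between the posts. Lift it straight up.
- tile: Fixed white reading tile in a blue frame, 110 x 110 mm, lying flat. Origin: centre of its underside; its top is 10 mm above the table.
- cup: Bystander: white specimen cup with a yellow lid, 60 diameter, 75 mm high. Origin: centre of its underside.
- gauze: Bystander: white and blue gauze carton, 70 x 120 x 60 mm high. Origin: centre of its underside.
- rack: Bystander: green tube rack with capped tubes, 90 x 176 mm, 100 mm high. Origin: centre of its underside.
Not all that is in view belongs to the job. Leave any green look-alike of the rod alone.

How it is judged:
By the outcome, as a careful person would: the job done as asked, in the order asked, and still so for the second after the job is handed in, while the arm keeps its last pose, push and grip.
It also fails if it takes over 54 s, if anything falls off the work surface, if the arm or the gripper's body presses on something with over 40 N, if the wrist force passes 120 N, or if a joint passes its speed limit or range.

### The arm

A 7-joint arm with a two-finger parallel gripper is mounted at the origin on the work surface. World frame = base frame: x ahead of the robot, y to its left, z up, the work surface at z = 0. Lengths are in m, angles in rad, forces in N, time in s.
With the tool pointing down it reaches from about 0.425 to 0.875 m from the base axis. Payload 4.7 kg.
Tool frame: the origin (TCP) lies midway between the tips of the shut fingers; the grasp point (between the pads) lies 19 mm behind it; z points along the fingers, y is the line along which they close (so a half turn about z gives the same grasp; the last joint's range is limited). The gripper opens to 87 mm and grips with 3 to 60 N. Pads are 19 mm wide; open, the fingers measure 117 mm over their backs; the gripper's body (75 mm by 190 mm) begins 51 mm behind the grasp point.
Start: joints at [1.129, 0.321, -0.07, 1.45, 0.023, 1.371, -0.057], TCP at [0.286, -0.584, 0.223] pointing down, gripper open.
Joint ranges: [-2.86, 2.86], [-0.3, 2.09], [-1.38, 1.24], [0.06, 2.45], [-1.56, 4.7], [0.09, 2.05], [-2.69, 2.69]. Speed limits (rad/s): [2.57, 2.57, 3.14, 3.14, 3.14, 3.14, 3.14].

### API

Orientations are given as a rotation vector (axis times angle).
In Python, from bench import ctrl gives the robot as it stands. The module is installed in compiled form; this text tells all that it offers.
- The arm moves only by the shell command python3 -m handwheel 'ROWS' [FORCE]. ROWS is JSON, a list of rows, each a list of 7 numbers: the finger opening in m, from 0 to 0.087, then the shift along the tool's x, y, z in m, then the turn, a rotation vector about the tool's x, y, z in degrees. A call has 1 to 12 rows; each row shifts and turns the commanded pose from where the row before left it, along the tool's axes as they then stand; what a row does not reach is not made up. A row lasts 1/8 s, in which the tool goes at most 62.5 mm and 10.7 degrees, less where a joint would pass 70% of its speed; a pose out of reach is approached as far as the arm can. A call is refused whole if a number of a shift passes 0.0625 or a number of a turn 10.7, either way. A call with a gripper value outside its range is refused whole. The fingers move at their own pace and stop on an object; FORCE is the grip in N (left out, the last holds). Time passes only in rows, so rows that do not move let the fingers close. It gives the time, the measured TCP pose, the force, the opening and the grip force at its end, in the units of the state.
- ctrl.get_state(): the state, without advancing time (a new reading comes with each control period).
- ctrl.get_image(name): name is "scene" or "top"; returns (picture, depth): 420x560x3 uint8, blue, green, red; 420x560 float32, m along the optical axis (not along the pixel's ray), 0 where there is no reading.
- ctrl.camera_info(name): a dict with "intrinsics" (3x3 intrinsics, pixels), "R" (3x3) and "t" (3): a world point X has camera coordinates R X + t. Camera axes: x right, y down, z forward; pixel columns grow to the right and rows downward; lengths in m; the calibration is good to about 2 mm. A picture is of the moment at which its call begins. camera_info takes no time and is no camera call.
- ctrl.close_job(): hands the job in; it is judged then, once.
The state is a dict: "time": time; "joint_positions": joint angles; "qd": joint speeds; "joint_torque": joint torques, N m; "position": TCP position; "tool_rot": TCP orientation; "ft_force": force on the tool from outside, world axes, zero at the start; "torque": the same for the moment, N m; "grip_width": opening from 0.0 (shut) to 1.0 (fully open); "grip_force": force on a finger pad.
Only numpy, scipy, OpenCV 4.12 (cv2) and the standard library are available. Lean on these libraries where they do the work, as an engineer would, in place of code of your own. Each camera call takes 0.05 s, during which the arm holds its last target. There are 200 camera calls.

## Working session

There is one attempt and no reset: what is moved stays moved. The work goes in short steps, Python scripts to look and compute and a shell command to move; the robot and the scene stay as the last step left them, time stands still between calls to the robot, and variables do not carry over. Pictures are saved under pics/ and viewed, at most 10 in all, crops included, and the job is handed in when it is done.

```bash
mkdir -p pics; python3 - <<'E'
from bench import ctrl
import cv2,numpy as np
s=ctrl.get_state();print({k:np.round(v,3) for k,v in s.items()})
for n in("scene","top"):
    im,d=ctrl.get_image(n);cv2.imwrite(f"pics/{n}0.png",im);np.savez(f"pics/{n}0.npz",im=im,d=d)
    c=ctrl.camera_info(n);print(n,np.round(c["intrinsics"],1).tolist(),np.round(c["R"],3).tolist(),np.round(c["t"],3), -np.array(c["R"]).T@c["t"])
E
```

```text
{'time': np.float64(0.0), 'joint_positions': array([ 1.129,  0.322, -0.07 ,  1.452,  0.023,  1.371, -0.057]), 'qd': array([ 0.002,  0.   ,  0.002,  0.   ,  0.001, -0.001,  0.001]), 'joint_torque': array([ 0.0000e+00, -4.9129e+01, -4.0400e-01, -3.1253e+01, -6.4000e-02,
        4.4000e-02,  0.0000e+00]), 'position': array([ 0.286, -0.583,  0.221]), 'tool_rot': array([-3.059e+00, -7.090e-01,  1.000e-03]), 'ft_force': array([-0.156,  0.03 , -0.568]), 'torque': array([-0.005, -0.002,  0.023]), 'grip_force': np.float64(0.0), 'grip_width': np.float64(0.995)}
scene [[410.0, 0.0, 272.9], [0.0, 410.0, 205.0], [0.0, 0.0, 1.0]] [[-0.505, 0.863, 0.01], [0.627, 0.375, -0.683], [-0.593, -0.339, -0.73]] [ 0.281 -0.286  1.764] [1.36718282 0.46241766 1.09014866]
top [[381.6, 0.0, 279.3], [0.0, 381.6, 214.0], [0.0, 0.0, 1.0]] [[-0.004, -1.0, 0.013], [-0.996, 0.003, -0.09], [0.09, -0.013, -0.996]] [-0.014  0.548  1.349] [0.42385143 0.00311701 1.39328283]
```

View pics/scene0.png

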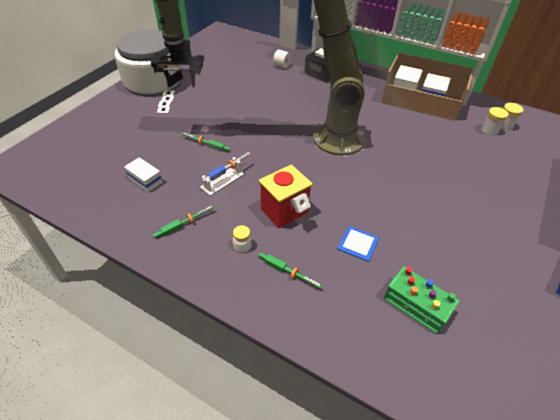

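View pics/top0.png

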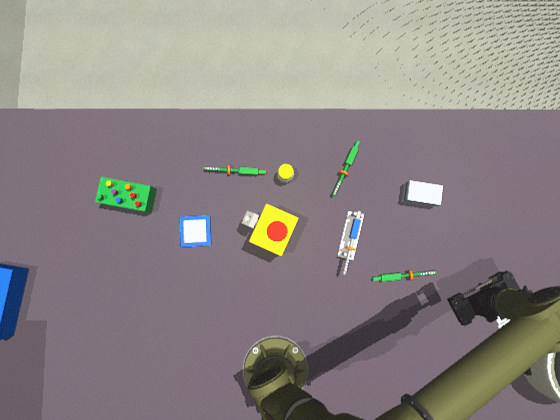

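Scene: the blue-handled rod lies in the white cradle at (222,175), the bin is at (286,195) with its guide at (300,203), the tile at (359,243), the cup at (242,239), the gauze at (143,173) and the rack at (421,298). Top: the rod handle is at (356,229), the bin at (275,230), the guide block at (250,219) and the tile at (195,231).
Rod candidates in top: blue-handled (350,240), and green ones at (235,171), (346,168) and (404,276). The blue one fits, since it has a blue handle and lies in the white cradle. I'll confirm that in a crop.

```bash
cat > h.py <<'E'
from bench import ctrl
import cv2,numpy as np
from scipy.spatial.transform import Rotation as Ro
C={n:ctrl.camera_info(n) for n in("scene","top")}
def ray(n,p):
    c=C[n];R=np.array(c["R"]);o=-R.T@np.array(c["t"])
    return o,R.T@np.linalg.solve(np.array(c["intrinsics"]),[p[0],p[1],1.])
def onz(n,p,z):
    o,d=ray(n,p);return o+d*(z-o[2])/d[2]
def tri(p,q):
    A=[];b=[]
    for n,x in(("scene",p),("top",q)):
        o,d=ray(n,x);d/=np.linalg.norm(d);P=np.eye(3)-np.outer(d,d);A.append(P);b.append(P@o)
    return np.linalg.lstsq(np.vstack(A),np.hstack(b),rcond=None)[0]
def proj(n,X):
    c=C[n];v=np.array(c["intrinsics"])@(np.array(c["R"])@X+np.array(c["t"]));return v[:2]/v[2]
def mask(im,lo,hi,box):
    h=cv2.cvtColor(im,cv2.COLOR_BGR2HSV);m=cv2.inRange(h,np.array(lo),np.array(hi))
    z=np.zeros_like(m);x0,y0,x1,y1=box;z[y0:y1,x0:x1]=m[y0:y1,x0:x1];return z
def big(m):
    c=max(cv2.findContours(m,cv2.RETR_EXTERNAL,cv2.CHAIN_APPROX_NONE)[0],key=cv2.contourArea)
    M=np.zeros_like(m);cv2.drawContours(M,[c],-1,255,-1);M&=m
    ys,xs=np.nonzero(M);return np.array([xs.mean(),ys.mean()]),cv2.minAreaRect(c),len(xs)
E
python3 - <<'E'
from h import *
I={n:np.load(f"pics/{n}0.npz")["im"] for n in C};D={n:np.load(f"pics/{n}0.npz")["d"] for n in C}
B=dict(blue=([105,120,60],[128,255,255]),orange=([5,150,110],[18,255,255]),yellow=([22,120,100],[35,255,255]),white=([0,0,150],[180,60,255]))
def g(col,n,box): return big(mask(I[n],*B[col],box))
for nm,col,bs,bt,z in [("handle","blue",(195,150,260,195),(335,200,370,280),.068),("collar","orange",(195,150,260,195),(335,200,370,280),.060),
  ("lid","yellow",(250,160,320,230),(240,195,305,265),.155),("tileframe","blue",(330,220,390,265),(170,205,220,255),.01),("tile","white",(330,220,390,265),(170,205,220,255),.01),
  ("block","white",(285,190,315,216),(236,205,262,232),.125)]:
    a=g(col,"scene",bs);b=g(col,"top",bt)
    print(nm,"tri",tri(a[0],b[0]).round(4),"top",onz("top",b[0],z).round(4),"scene",onz("scene",a[0],z).round(4),a[2],b[2])
    if nm in("handle","lid","block"):
        for n,r in(("top",b[1]),("scene",a[1])):
            print("   ",n,[onz(n,p,z)[:2].round(4).tolist() for p in cv2.boxPoints(r)])
a=cv2.resize(I["scene"][145:220,190:320],None,fx=6,fy=6,interpolation=2)[:,:780]
b=cv2.resize(I["top"][195:285,235:375],None,fx=5,fy=5,interpolation=2)
cv2.imwrite("pics/cs.png",a);cv2.imwrite("pics/ct.png",b)
E
```

```text
handle tri [ 0.4941 -0.278   0.0661] top [ 0.4936 -0.2768  0.068 ] scene [ 0.496  -0.2774  0.068 ] 87 135
    top [[0.4642, -0.2561], [0.529, -0.2737], [0.523, -0.2975], [0.4582, -0.2798]]
    scene [[0.5115, -0.3102], [0.456, -0.2762], [0.4819, -0.2482], [0.5361, -0.2819]]
collar tri [ 0.428  -0.2539  0.0638] top [ 0.4271 -0.253   0.06  ] scene [ 0.4251 -0.2583  0.06  ] 25 7
lid tri [0.4881 0.0088 0.1415] top [0.487  0.0096 0.155 ] scene [0.501  0.0145 0.155 ] 779 1211
    top [[0.4473, 0.0887], [0.5744, 0.0326], [0.5256, -0.0759], [0.3993, -0.0188]]
    scene [[0.5311, -0.0714], [0.3697, -0.0036], [0.4592, 0.0896], [0.6073, 0.0212]]
tileframe tri [ 0.4887  0.2911 -0.0055] top [0.488 0.288 0.01 ] scene [0.5012 0.2935 0.01  ] 369 402
tile tri [0.4897 0.2911 0.009 ] top [0.4896 0.2913 0.01  ] scene [0.4908 0.291  0.01  ] 485 495
block tri [0.5228 0.0857 0.1226] top [0.5235 0.0837 0.125 ] scene [0.524  0.0884 0.125 ] 195 197
    top [[0.5105, 0.1145], [0.5553, 0.0956], [0.5363, 0.0517], [0.4916, 0.0707]]
    scene [[0.5228, 0.0533], [0.4777, 0.0767], [0.5258, 0.1255], [0.5687, 0.1022]]
```

View pics/cs.png

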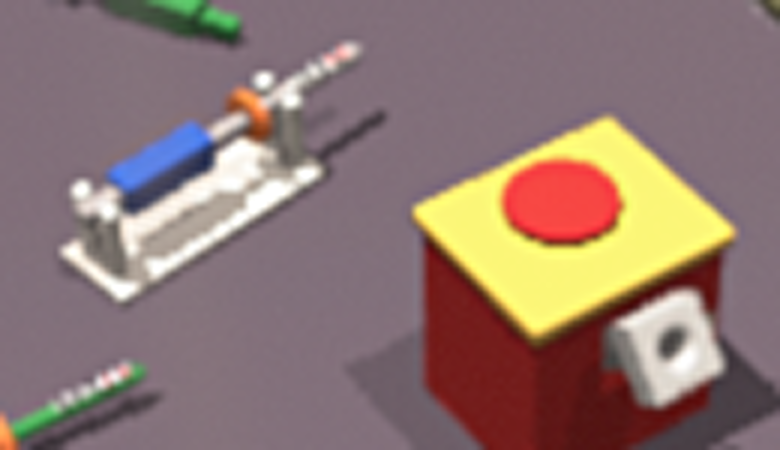

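View pics/ct.png

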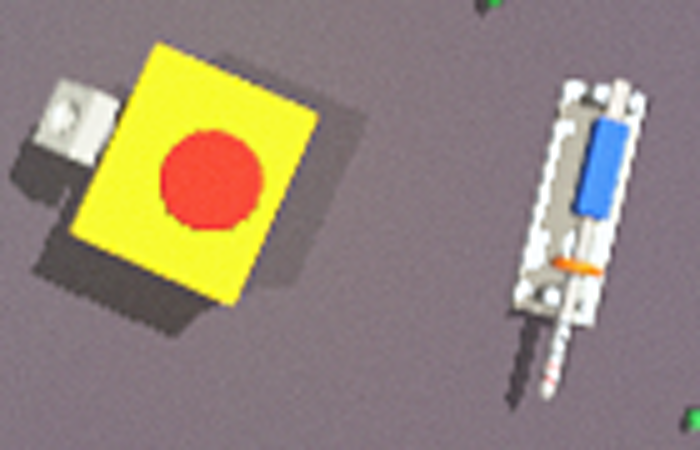

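The crops confirm it: the blue-handled rod lies in the white cradle with its orange collar and striped tip towards the robot. The bin's guide block shows a round bore at about scene (302,202) and top (248,218).

```bash
python3 - <<'E'
from h import *
I={n:np.load(f"pics/{n}0.npz")["im"] for n in C};D={n:np.load(f"pics/{n}0.npz")["d"] for n in C}
# red disc
a=big(mask(I["scene"],[0,150,190],[6,255,255],(265,165,300,192)));b=big(mask(I["top"],[0,150,190],[6,255,255],(262,215,293,248)))
print("disc",tri(a[0],b[0]).round(4),a[2],b[2],onz("top",b[0],.157).round(4),onz("scene",a[0],.157).round(4))
# hole, scene: dark inside face
g=cv2.cvtColor(I["scene"],cv2.COLOR_BGR2GRAY).astype(float)
x0,y0,x1,y1=298,198,308,208
w=np.clip(165-g[y0:y1,x0:x1],0,None);print(g[y0:y1,x0:x1].astype(int))
g2=cv2.cvtColor(I["top"],cv2.COLOR_BGR2GRAY);print(g2[208:230,238:262])
# depth plane of mouth face
for n,box in(("scene",(290,190,315,216)),("top",(238,206,262,230))):
    m=mask(I[n],[0,0,130],[180,60,255],box);ys,xs=np.nonzero(m)
    P=[];c=C[n];R=np.array(c["R"])
    for x,y in zip(xs,ys):
        o,d=ray(n,(x,y));z=D[n][y,x]
        if z>0:P.append(o+d*z)
    P=np.array(P);u=np.array([np.cos(1.15),np.sin(1.15),0])
    nn=u*np.cos(np.radians(40))+np.array([0,0,np.sin(np.radians(40))]);s=P@nn
    Q=P[s>np.percentile(s,90)-.006];q=Q.mean(0);N=np.linalg.svd(Q-q)[2][2];N*=np.sign(N[2])
    print(n,len(P),len(Q),"cent",q.round(4),"N",N.round(3),"yaw",np.arctan2(N[1],N[0]).round(3),"el",np.degrees(np.arcsin(N[2])).round(1))
# rod axis: tip (bright end) in top & scene
for n,box in(("top",(335,200,370,290)),("scene",(195,145,265,200))):
    h,_=big(mask(I[n],[105,120,60],[128,255,255],box))[:2]
    print(n,"handle",h)
print("tiptop",onz("top",(235+548/5,195+393/5),.055).round(4),"tipscene",onz("scene",(190+357/6,145+48/6),.055).round(4))
E
```

```text
disc [ 0.4818 -0.0053  0.1539] 182 306 [ 0.4812 -0.0044  0.157 ] [ 0.4851 -0.0046  0.157 ]
[[222 219 218 209 200 201 211 220 219 186]
 [215 218 200 166 145 151 180 211 222 212]
 [216 200 157 104  86 103 154 198 218 222]
 [216 180 110  73  75  97 166 207 216 219]
 [218 167  89  71  85 129 202 229 222 218]
 [218 166  89  79 109 183 242 245 228 218]
 [219 188 135 122 186 241 255 249 228 218]
 [219 211 195 204 242 255 254 241 221 218]
 [218 216 217 228 243 250 243 226 217 218]
 [208 216 217 219 227 232 227 218 217 198]]
[[128 123 126 123 123 126 124 128 126 124 125 128 124 128 123 128 126 124
  124 125 126 127 126 127]
 [126 126 125 124 124 126 125 125 124 125 125 126 128 127 126 128 129 126
  126 125 125 124 127 128]
 [126 126 129 125 125 126 125 126 132 142 132 122 122 128 124 123 126 126
  126 126 130 126 131 121]
 [127 124 123 124 124 126 123 125 149 187 178 157 153 131 122 123 126 127
  125 124 120 120 127 122]
 [125 124 125 127 124 125 125 134 174 207 208 197 194 177 158 154 127 121
  123 122 106 111 118 142]
 [128 125 124 126 125 124 127 144 198 210 207 205 211 202 195 196 204 176
[... 1254 characters left out ...]
 80  83  80  75  79  78  92 137 206 219 239 249 240  84 139
  230 229 227 227 227 227]
 [ 77  82  83  81  80  83  81  86  84  79  78  79 118 179 216 205  83 178
  231 229 225 227 227 227]
 [ 79  83  83  86  81  81  81  82  86  84  78  77  79  80 103 121 123 225
  230 227 226 226 227 227]
 [ 79  81  81  83  82  82  83  78  82  82  82  85  83  82  79  87 176 231
  228 228 227 227 226 227]]
scene 257 144 cent [0.5259 0.0889 0.1273] N [0.306 0.696 0.65 ] yaw 1.156 el 40.5
top 393 120 cent [0.5268 0.0895 0.1273] N [0.309 0.686 0.659] yaw 1.147 el 41.2
top handle [354.58518519 228.24444444]
scene handle [216.50574713 171.05747126]
tiptop [ 0.3364 -0.2413  0.055 ] tipscene [ 0.333  -0.2376  0.055 ]
```

```bash
python3 -m handwheel '[[0.087,0,0,0,0,0,10],[0.087,0,0,0,0,0,10],[0.087,0,0,0,0,0,10],[0.087,0,0,0,0,0,10],[0.087,0,0,0,0,0,0]]' 10
cat >> h.py <<'E'
def toolR(yaw_rod,down):   # tool orientation for rod pointing at yaw, tip 'down' deg below level
    c,s=np.cos(yaw_rod),np.sin(yaw_rod);t=np.radians(down)
    xr=np.array([c*np.cos(t),s*np.cos(t),-np.sin(t)]);yr=np.array([-s,c,0]);zr=np.cross(xr,yr)
    return np.column_stack([-xr,yr,-zr])
def delta(R,grasp):        # shift (tool axes now) and turn to bring grasp point there
    s=ctrl.get_state();R0=Ro.from_rotvec(s["tool_rot"]).as_matrix()
    t=np.asarray(grasp)+.019*R[:,2]
    print("shift mm",(R0.T@(t-s["position"])*1e3).round(1),"turn deg",np.degrees(Ro.from_matrix(R0.T@R).as_rotvec()).round(2),"t",round(s["time"],2),"F",np.round(s["ft_force"],1),"q",np.round(s["joint_positions"],2))
E
python3 - <<'E'
from h import *
for p,q in (((302.7,202.7),(248.0,218.0)),):print("hole",tri(p,q).round(4),onz("scene",p,.125).round(4),onz("top",q,.125).round(4))
R=toolR(2.90,0);delta(R,[.494,-.277,.15]);delta(R,[.494,-.277,.055])
E
```

```text
time: 0.72
position: [0.286, -0.5834, 0.222]
tool_rot: [-3.118, 0.377, 0.001]
ft_force: [0.5, -0.4, -0.4]
grip_width: 0.996
grip_force: 0.0
hole [0.5254 0.0914 0.1247] [0.5252 0.0924 0.125 ] [0.5258 0.0904 0.125 ]
shift mm [ 129.2 -347.    91.1] turn deg [-0.03  0.05  0.07] t 0.72 F [ 0.5 -0.4 -0.4] q [ 1.06  0.32  0.02  1.45 -0.01  1.37 -0.73]
shift mm [ 129.3 -347.   186.1] turn deg [-0.03  0.05  0.07] t 0.72 F [ 0.5 -0.4 -0.4] q [ 1.06  0.32  0.02  1.45 -0.01  1.37 -0.73]
```

```bash
python3 -m handwheel '[[0.087,0.013,-0.035,0,0,0,0],[0.087,0.013,-0.035,0.005,0,0,0],[0.087,0.013,-0.035,0.01,0,0,0],[0.087,0.013,-0.035,0.01,0,0,0],[0.087,0.013,-0.035,0.01,0,0,0],[0.087,0.013,-0.035,0.01,0,0,0],[0.087,0.013,-0.035,0.01,0,0,0],[0.087,0.013,-0.035,0.01,0,0,0],[0.087,0.013,-0.035,0.01,0,0,0],[0.087,0.012,-0.032,0.01,0,0,0],[0.087,0,0,0,0,0,0]]'
python3 - <<'E'
from h import *
R=toolR(2.90,0);delta(R,[.494,-.277,.15]);delta(R,[.494,-.277,.055])
E
```

```text
time: 2.1
position: [0.4959, -0.2739, 0.1365]
tool_rot: [-3.118, 0.365, 0.002]
ft_force: [-0.3, -0.8, 0.0]
grip_width: 1.001
grip_force: 0.0
shift mm [-1.1  3.5  5.5] turn deg [-0.12  0.08  0.49] t 2.1 F [-0.3 -0.8  0. ] q [ 0.65  0.21 -0.22  1.76  0.05  1.17 -1.38]
shift mm [ -0.9   3.7 100.5] turn deg [-0.12  0.08  0.49] t 2.1 F [-0.3 -0.8  0. ] q [ 0.65  0.21 -0.22  1.76  0.05  1.17 -1.38]
```

```bash
python3 -m handwheel '[[0.087,0,0,0.02,0,0,0],[0.087,0,0,0.02,0,0,0],[0.087,0,0,0,0,0,0],[0.087,0,0,0,0,0,0]]'
python3 - <<'E'
from h import *
R=toolR(2.90,0);delta(R,[.494,-.277,.055])
E
```

```text
time: 2.6
position: [0.4946, -0.2787, 0.0983]
tool_rot: [3.118, -0.38, 0.001]
ft_force: [-0.2, 0.4, -0.5]
grip_width: 1.003
grip_force: 0.0
shift mm [-1.1 -1.5 62.3] turn deg [ 0.03 -0.05 -0.04] t 2.6 F [-0.2  0.4 -0.5] q [ 0.65  0.25 -0.21  1.8   0.06  1.09 -1.39]
```

```bash
python3 -m handwheel '[[0.087,0,-0.001,0.025,0,0,0],[0.087,-0.001,0,0.025,0,0,0],[0.087,0,0,0.012,0,0,0],[0.087,0,0,0,0,0,0],[0.02,0,0,0,0,0,0],[0.02,0,0,0,0,0,0],[0.02,0,0,0,0,0,0],[0.02,0,0,0,0,0,0],[0.02,0,0,0,0,0,0],[0.02,0,0,0,0,0,0]]' 10
python3 - <<'E'
from h import *
R=toolR(2.90,0);delta(R,[.494,-.277,.055]);print(ctrl.get_state()["grip_width"]*87)
E
```

```text
time: 3.85
position: [0.4939, -0.2765, 0.0355]
tool_rot: [3.118, -0.38, -0.0]
ft_force: [-0.2, -0.3, -1.3]
grip_width: 0.404
grip_force: 0.0
shift mm [ 0.2  0.4 -0.5] turn deg [ 0.    0.   -0.04] t 3.85 F [-0.2 -0.3 -1.3] q [ 0.64  0.32 -0.21  1.86  0.08  0.97 -1.41]
35.170501954909334
```

```bash
python3 -m handwheel '[[0.018,0,0,0,0,0,0],[0.018,0,0,0,0,0,0],[0.018,0,0,0,0,0,0],[0.018,0,0,0,0,0,0],[0.018,0,0,0,0,0,0],[0.018,0,0,0,0,0,0]]' 10
python3 -m handwheel '[[0.015,0,0,0,0,0,0],[0.015,0,0,0,0,0,0],[0.015,0,0,0,0,0,0]]' 45
python3 - <<'E'
from h import *
R=toolR(2.90,0);delta(R,[.494,-.277,.055]);print(ctrl.get_state()["grip_width"]*87)
E
```

```text
time: 4.6
position: [0.4933, -0.2787, 0.0356]
tool_rot: [3.116, -0.382, 0.0]
ft_force: [-0.7, -5.5, -1.1]
grip_width: 0.277
grip_force: 10.0
time: 4.97
position: [0.4933, -0.2787, 0.0356]
tool_rot: [3.116, -0.382, 0.0]
ft_force: [-1.5, -6.5, -1.0]
grip_width: 0.27
grip_force: 44.9
shift mm [ 0.3 -1.8 -0.4] turn deg [ 0.13 -0.03 -0.15] t 4.97 F [-1.5 -6.5 -1. ] q [ 0.64  0.32 -0.21  1.86  0.08  0.97 -1.41]
23.494744999541552
```

```bash
python3 -m handwheel '[[0.015,0,0.002,0,0,0,0],[0.015,0,0,-0.005,0,0,0],[0.015,0,0,-0.01,0,0,0],[0.015,0,0,-0.02,0,0,0],[0.015,0,0,-0.04,0,0,0],[0.015,0,0,-0.05,0,0,0],[0.015,0,0,-0.05,0,0,0],[0.015,0,0,-0.05,0,0,0],[0.015,0,0,0,0,0,0],[0.015,0,0,0,0,0,0]]'
python3 - <<'E'
from h import *
for n in C:
    im,d=ctrl.get_image(n);cv2.imwrite(f"pics/{n}1.png",im);np.savez(f"pics/{n}1.npz",im=im,d=d)
s=ctrl.get_state();print(s["position"],s["tool_rot"],s["ft_force"],s["grip_width"]*87,s["torque"])
a=np.load("pics/scene1.npz")["im"];b=np.load("pics/top1.npz")["im"]
cv2.imwrite("pics/c1.png",np.hstack([cv2.resize(a[100:230,170:320],(400,347)),cv2.resize(b[190:300,300:420],(380,347))]))
E
```

```text
time: 6.22
position: [0.4936, -0.2772, 0.2606]
tool_rot: [-3.118, 0.377, -0.0]
ft_force: [-0.6, -0.6, -1.8]
grip_width: 0.27
grip_force: 44.9
[ 0.4927936  -0.27742638  0.25907978] [-3.11724992  0.37807     0.00391635] [-0.48541107 -0.06632158 -1.92656386] 23.408939290913505 [0.04740368 0.01736626 0.05871797]
```

View pics/c1.png

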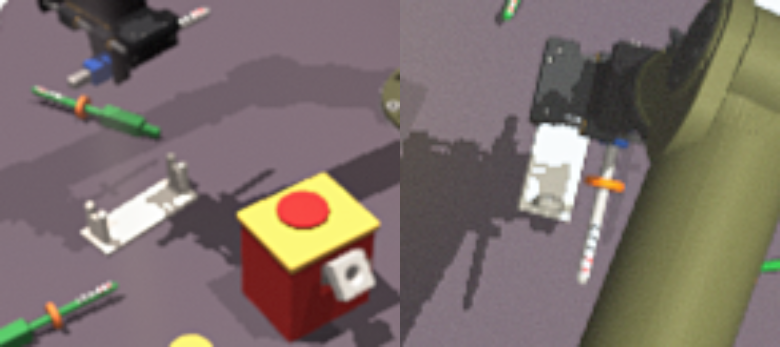

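Rod is lifted clear of the cradle, which is now empty. Tip is at about scene (247.6,104) and top (357.8,279), collar at top (364.5,248). Next I check how it sits in the gripper.

```bash
python3 - <<'E'
from h import *
s=ctrl.get_state();R0=Ro.from_rotvec(s["tool_rot"]).as_matrix();g=s["position"]-.019*R0[:,2]
t=tri((247.6,104.1),(357.8,279.1));print("tip",t.round(4),"in grasp frame (rod x,y,z)",((t-g)@np.column_stack([-R0[:,0],R0[:,1],-R0[:,2]])).round(4))
im=np.load("pics/top1.npz")["im"]
b=big(mask(im,[5,150,110],[18,255,255],(350,235,380,260)));o,d=ray("top",b[0])
P=o+d*(g[2]+.003-o[2])/d[2];print("collar",b[2],((P-g)@np.column_stack([-R0[:,0],R0[:,1],-R0[:,2]])).round(4))
u=np.array([np.cos(1.15)*np.cos(np.radians(40)),np.sin(1.15)*np.cos(np.radians(40)),np.sin(np.radians(40))])
M=np.array([.5255,.0915,.125]);print("pre",(M+u*(.165+.04)).round(4),"in",(M+u*.075).round(4))
E
```

```text
tip [ 0.3345 -0.2375  0.2782] in grasp frame (rod x,y,z) [ 0.1633 -0.001  -0.0003]
collar 13 [ 0.0694 -0.0111  0.0028]
pre [0.5896 0.2348 0.2568] in [0.549  0.1439 0.1732]
```

```bash
python3 - <<'E'
from h import *
delta(toolR(2.90,0),[.60,.255,.30])
E
```

```text
shift mm [ -23.2 -542.6  -21.2] turn deg [-0.07  0.15  0.01] t 6.33 F [-0.5 -0.1 -1.9] q [ 0.66  0.14 -0.21  1.6   0.03  1.41 -1.37]
```

```bash
python3 -m handwheel '[[0.015,0,-0.025,-0.005,0,0,0],[0.015,-0.002,-0.045,-0.005,0,0,0],[0.015,-0.002,-0.05,-0.005,0,0,0],[0.015,-0.002,-0.05,-0.006,0,0,0],[0.015,-0.002,-0.05,0,0,0,0],[0.015,-0.002,-0.05,0,0,0,0],[0.015,-0.002,-0.05,0,0,0,0],[0.015,-0.002,-0.05,0,0,0,0],[0.015,-0.002,-0.05,0,0,0,0],[0.015,-0.002,-0.05,0,0,0,0],[0.015,-0.002,-0.045,0,0,0,0],[0.015,-0.002,-0.027,0,0,0,0]]'
python3 -m handwheel '[[0.015,0,0,0,0,0,-5],[0.015,0,0,0,0,0,-10],[0.015,0,0,0,0,0,-10],[0.015,0,0,0,0,0,-10],[0.015,0,0,0,0,0,-10],[0.015,0,0,0,0,0,-10],[0.015,0,0,0,0,0,-10],[0.015,0,0,0,0,0,-10],[0.015,0,0,0,0,0,-5],[0.015,0,0,0,0,0,0],[0.015,0,0,0,0,0,0]]'
python3 - <<'E'
from h import *
delta(toolR(4.292,0),[.60,.255,.30])
delta(toolR(4.292,40),[.5896,.2348,.2568])
E
```

```text
time: 7.82
position: [0.6008, 0.256, 0.2794]
tool_rot: [-3.119, 0.374, 0.006]
ft_force: [0.2, -0.3, -1.2]
grip_width: 0.269
grip_force: 44.9
time: 9.2
position: [0.6018, 0.2529, 0.2806]
tool_rot: [-2.634, -1.712, 0.002]
ft_force: [0.2, -0.2, -0.6]
grip_width: 0.268
grip_force: 44.9
shift mm [ 1.2 -2.5 -0.4] turn deg [-0.07  0.06  0.13] t 9.2 F [ 0.2 -0.2 -0.6] q [ 0.14  0.41 -0.8   1.33  0.29  1.52 -1.05]
shift mm [-9.2 -3.7 38.4] turn deg [-0.11 40.06  0.1 ] t 9.2 F [ 0.2 -0.2 -0.6] q [ 0.14  0.41 -0.8   1.33  0.29  1.52 -1.05]
```

```bash
python3 -m handwheel '[[0.015,0,0,0,0,8,0],[0.015,0,0,0,0,8,0],[0.015,0,0,0,0,8,0],[0.015,0,0,0,0,8,0],[0.015,0,0,0,0,8,0],[0.015,0,0,0,0,0,0],[0.015,0,0,0,0,0,0]]'
python3 - <<'E'
from h import *
delta(toolR(4.292,40),[.5896,.2348,.2568])
E
```

```text
time: 10.07
position: [0.6022, 0.2537, 0.2823]
tool_rot: [-2.218, -1.445, -0.806]
ft_force: [0.3, 0.5, -0.8]
grip_width: 0.27
grip_force: 44.9
shift mm [-33.5  -3.8  24.2] turn deg [-0.13  0.1   0.21] t 10.07 F [ 0.3  0.5 -0.8] q [ 0.8   0.1  -0.97  1.81 -0.61  0.96 -0.29]
```

```bash
python3 -m handwheel '[[0.015,-0.017,-0.002,0.012,0,0,0],[0.015,-0.017,-0.002,0.012,0,0,0],[0.015,0,0,0,0,0,0],[0.015,0,0,0,0,0,0]]'
python3 - <<'E'
from h import *
delta(toolR(4.292,40),[.5896,.2348,.2568])
for n in C:
    im,d=ctrl.get_image(n);np.savez(f"pics/{n}2.npz",im=im,d=d)
delta(toolR(4.292,40),[.5896,.2348,.2568])
a=np.load("pics/scene2.npz")["im"];b=np.load("pics/top2.npz")["im"]
cv2.imwrite("pics/c2.png",np.hstack([cv2.resize(a[150:230,270:370],(400,320),interpolation=2),cv2.resize(b[160:240,180:280],(400,320),interpolation=2)]))
E
```

```text
time: 10.58
position: [0.5942, 0.2453, 0.2414]
tool_rot: [-2.217, -1.443, -0.807]
ft_force: [-0.6, -0.3, -1.1]
grip_width: 0.273
grip_force: 44.9
shift mm [ 1.2  0.1 -0.2] turn deg [-0.16 -0.02  0.15] t 10.57 F [-0.6 -0.3 -1.1] q [ 0.81  0.12 -0.97  1.88 -0.63  0.9  -0.22]
shift mm [ 0.7 -0.3  0.2] turn deg [-0.1  -0.03  0.19] t 10.68 F [ 1.2 -0.4 -0.1] q [ 0.81  0.12 -0.97  1.88 -0.63  0.9  -0.22]
```

View pics/c2.png

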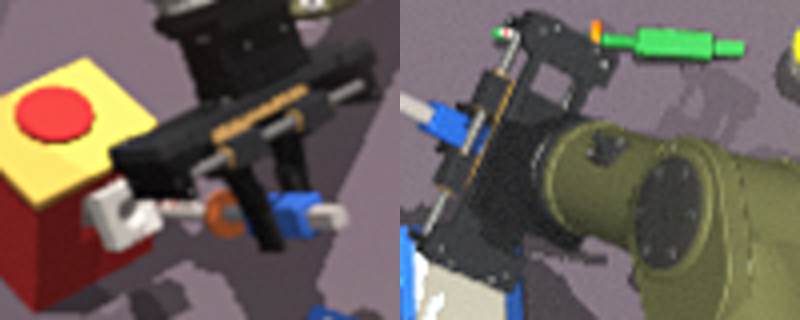

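The rod hangs at 40° with its tip just short of the guide mouth (tip about scene (312,202), collar about (324,203)). The gripper body stands above the lid. In the top view the tip is hidden by the gripper.

```bash
python3 - <<'E'
from h import *
s=ctrl.get_state();R0=Ro.from_rotvec(s["tool_rot"]).as_matrix();g=s["position"]-.019*R0[:,2];x=-R0[:,0]
for k in(.165,.12,.095,.071,.035):print(k,proj("scene",g+x*k).round(1))
M=np.array([.5255,.0915,.125]);print("mouth",proj("scene",M).round(1), "stub",proj("scene",g-x*.063).round(1))
im=np.load("pics/scene2.npz")["im"]
print("collar",big(mask(im,[3,120,80],[18,255,255],(315,190,335,215)))[0])
cv2.imwrite("pics/c3.png",cv2.resize(im[185:220,285:365],(800,350),interpolation=cv2.INTER_NEAREST))
E
```

```text
0.165 [308.6 202.9]
0.12 [316.4 203.1]
0.095 [321.  203.2]
0.071 [325.5 203.3]
0.035 [332.6 203.5]
mouth [302.4 202.7] stub [354.1 204. ]
collar [324.86111111 203.45833333]
```

View pics/c3.png

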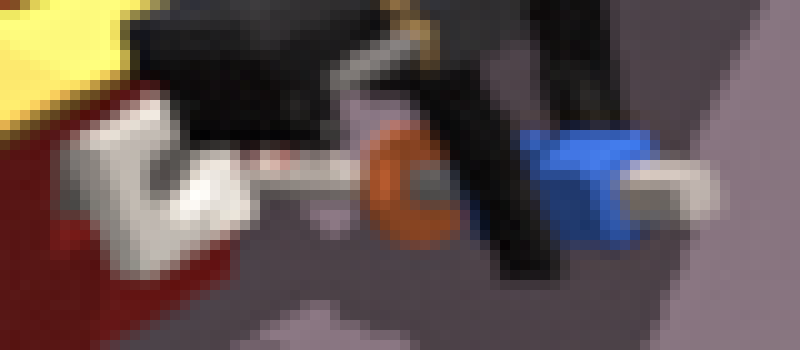

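Predicted and seen collar agree to within 0.7 px, so the rod is aligned with the bore and I'm inserting.

```bash
python3 -m handwheel '[[0.015,-0.01,0,0,0,0,0],[0.015,-0.01,0,0,0,0,0],[0.015,-0.01,0,0,0,0,0],[0.015,-0.006,0,0,0,0,0],[0.015,-0.006,0,0,0,0,0],[0.015,-0.006,0,0,0,0,0],[0.015,-0.006,0,0,0,0,0],[0.015,-0.006,0,0,0,0,0],[0.015,0,0,0,0,0,0]]'
python3 - <<'E'
from h import *
delta(toolR(4.292,40),[.549,.1439,.1732]);print(ctrl.get_state()["torque"])
E
```

```text
time: 11.8
position: [0.5754, 0.2023, 0.2023]
tool_rot: [-2.218, -1.442, -0.807]
ft_force: [0.0, 1.2, -1.2]
grip_width: 0.274
grip_force: 44.9
shift mm [-67.8  -0.3   0.1] turn deg [-0.13  0.02  0.11] t 11.8 F [ 0.   1.2 -1.2] q [ 0.89  0.12 -0.95  1.97 -0.69  0.89 -0.07]
[-0.81062524  0.32273696  0.01706779]
```

```bash
python3 -m handwheel '[[0.015,-0.008,0,0,0,0,0],[0.015,-0.008,0,0,0,0,0],[0.015,-0.008,0,0,0,0,0],[0.015,-0.008,0,0,0,0,0],[0.015,-0.008,0,0,0,0,0],[0.015,-0.008,0,0,0,0,0],[0.015,-0.008,0,0,0,0,0],[0.015,0,0,0,0,0,0]]'
python3 - <<'E'
from h import *
delta(toolR(4.292,40),[.549,.1439,.1732]);print(ctrl.get_state()["torque"])
E
```

```text
time: 12.8
position: [0.5579, 0.163, 0.1662]
tool_rot: [-2.218, -1.442, -0.806]
ft_force: [0.1, 0.3, -1.2]
grip_width: 0.269
grip_force: 44.9
shift mm [-11.6  -0.3   0.1] turn deg [-0.13  0.02  0.08] t 12.8 F [ 0.1  0.3 -1.2] q [ 0.94  0.13 -0.92  2.04 -0.73  0.88  0.06]
[-0.84087064  0.27315681 -0.00141892]
```

Smooth so far. Now the last stretch, in small steps until the collar stops.

```bash
python3 -m handwheel '[[0.015,-0.004,0,0,0,0,0],[0.015,-0.004,0,0,0,0,0],[0.015,-0.002,0,0,0,0,0],[0.015,-0.001,0,0,0,0,0],[0.015,0,0,0,0,0,0]]'
python3 - <<'E'
from h import *
delta(toolR(4.292,40),[.549,.1439,.1732])
E
python3 -m handwheel '[[0.015,-0.001,0,0,0,0,0],[0.015,-0.001,0,0,0,0,0],[0.015,0,0,0,0,0,0]]'
python3 - <<'E'
from h import *
delta(toolR(4.292,40),[.549,.1439,.1732])
E
```

```text
time: 13.42
position: [0.5547, 0.156, 0.1597]
tool_rot: [-2.218, -1.443, -0.807]
ft_force: [-0.2, 0.3, -0.4]
grip_width: 0.27
grip_force: 44.9
shift mm [-1.5 -0.3  0.1] turn deg [-0.13  0.    0.16] t 13.43 F [-0.2  0.3 -0.4] q [ 0.96  0.13 -0.92  2.05 -0.73  0.88  0.08]
time: 13.8
position: [0.5541, 0.1544, 0.1583]
tool_rot: [-2.218, -1.443, -0.807]
ft_force: [0.1, 0.5, -1.9]
grip_width: 0.274
grip_force: 44.9
shift mm [ 0.6 -0.3  0.1] turn deg [-0.13  0.01  0.15] t 13.8 F [ 0.1  0.5 -1.9] q [ 0.96  0.13 -0.91  2.05 -0.73  0.88  0.08]
```

```bash
for i in 1; do python3 -m handwheel '[[0.015,-0.001,0,0,0,0,0],[0.015,-0.001,0,0,0,0,0],[0.015,0,0,0,0,0,0]]'; done
python3 - <<'E'
from h import *
delta(toolR(4.292,40),[.549,.1439,.1732])
E
python3 -m handwheel '[[0.015,-0.001,0,0,0,0,0],[0.015,-0.001,0,0,0,0,0],[0.015,0,0,0,0,0,0]]'
python3 - <<'E'
from h import *
delta(toolR(4.292,40),[.549,.1439,.1732]);print(ctrl.get_state()["torque"])
E
```

```text
time: 14.18
position: [0.5538, 0.154, 0.1578]
tool_rot: [-2.216, -1.444, -0.808]
ft_force: [0.4, 2.4, 2.6]
grip_width: 0.267
grip_force: 44.9
shift mm [ 1.3 -0.3  0. ] turn deg [-0.15 -0.07  0.2 ] t 14.18 F [0.4 2.4 2.6] q [ 0.96  0.13 -0.91  2.05 -0.73  0.88  0.09]
time: 14.55
position: [0.5538, 0.154, 0.1578]
tool_rot: [-2.214, -1.444, -0.811]
ft_force: [1.8, 6.5, 6.4]
grip_width: 0.269
grip_force: 44.9
shift mm [ 1.3 -0.2  0. ] turn deg [-0.17 -0.2   0.25] t 14.55 F [1.8 6.5 6.4] q [ 0.96  0.14 -0.91  2.05 -0.73  0.88  0.09]
[ 0.99582647 -0.36863186  0.1183441 ]
```

Position has stopped and the force along the bore has risen to about 9 N, right where it should: the collar is seated. Drawing it out.

```bash
python3 -m handwheel '[[0.015,0.003,0,0,0,0,0],[0.015,0.007,0,0,0,0,0],[0.015,0.013,0,0,0,0,0],[0.015,0.015,0,0,0,0,0],[0.015,0.015,0,0,0,0,0],[0.015,0.015,0,0,0,0,0],[0.015,0.015,0,0,0,0,0],[0.015,0.015,0,0,0,0,0],[0.015,0.02,0,0,0,0,0],[0.015,0.02,0,0,0,0,0],[0.015,0.015,0,0,0,0,0],[0.015,0,0,0,0,0,0]]'
python3 - <<'E'
from h import *
s=ctrl.get_state();R0=Ro.from_rotvec(s["tool_rot"]).as_matrix();g=s["position"]-.019*R0[:,2];x=-R0[:,0]
im,d=ctrl.get_image("scene");print("grasp",g.round(4),"tip",(g+.165*x).round(4))
print("collar seen",big(mask(im,[3,120,80],[18,255,255],(310,180,345,215)))[0],"pred",proj("scene",g+x*.071),g.round(3),s["ft_force"].round(1),s["grip_width"]*87)
for yaw in(4.292,3.9,3.6,3.3,3.0):
    h=np.array([.4895,.291,.11])-.165*np.array([np.cos(yaw),np.sin(yaw),0]);print(yaw,h.round(3),np.hypot(*h[:2]))
E
```

```text
time: 16.05
position: [0.6005, 0.2604, 0.2553]
tool_rot: [-2.215, -1.446, -0.808]
ft_force: [0.3, -0.9, -2.1]
grip_width: 0.271
grip_force: 44.9
grasp [0.5955 0.2493 0.2698] tip [0.5448 0.1336 0.1636]
collar seen [329.19178082 203.68493151] pred [329.825743   203.41205915] [0.596 0.249 0.27 ] [ 0.3 -0.9 -2.1] 23.58495048489483
4.292 [0.557 0.442 0.11 ] 0.7107108383092399
3.9 [0.609 0.404 0.11 ] 0.7313179260933008
3.6 [0.637 0.364 0.11 ] 0.734077215933134
3.3 [0.652 0.317 0.11 ] 0.7253806680914543
3.0 [0.653 0.268 0.11 ] 0.7056082011742522
```

```bash
python3 -m handwheel '[[0.015,0,0,0,0,-8,0],[0.015,0,0,0,0,-8,0],[0.015,0,0,0,0,-8,0],[0.015,0,0,0,0,-8,0],[0.015,0,0,0,0,-8,0],[0.015,0,0,0,0,0,8.5],[0.015,0,0,0,0,0,8.5],[0.015,0,0,0,0,0,8.5],[0.015,0,0,0,0,0,8.5],[0.015,0,0,0,0,0,8.5],[0.015,0,0,0,0,0,8.5],[0.015,0,0,0,0,0,0]]'
python3 - <<'E'
from h import *
h=np.array([.4895,.291,.11])-.165*np.array([np.cos(3.4),np.sin(3.4),0]);print(h)
delta(toolR(3.4,0),h)
E
```

```text
time: 17.6
position: [0.6002, 0.258, 0.2533]
tool_rot: [3.114, 0.414, -0.002]
ft_force: [-0.1, 0.3, -1.2]
grip_width: 0.274
grip_force: 44.9
[0.6490217  0.33316428 0.11      ]
shift mm [ 67.  -59.9 162.1] turn deg [0.03 0.09 0.34] t 17.6 F [-0.1  0.3 -1.2] q [ 0.06  0.39 -0.68  1.38  0.24  1.46 -1.92]
```

```bash
python3 -m handwheel '[[0.015,0.022,-0.02,0,0,0,0],[0.015,0.022,-0.02,0,0,0,0],[0.015,0.022,-0.02,0,0,0,0],[0.015,0,0,0.025,0,0,0],[0.015,0,0,0.03,0,0,0],[0.015,0,0,0.03,0,0,0],[0.015,0,0,0.03,0,0,0],[0.015,0,0,0.027,0,0,0],[0.015,0,0,0.02,0,0,0],[0.015,0,0,0,0,0,0],[0.015,0,0,0,0,0,0],[0.015,0,0,0,0,0,0]]'
python3 - <<'E'
from h import *
h=np.array([.4895,.291,.11])-.165*np.array([np.cos(3.4),np.sin(3.4),0])
I={}
for n in C: I[n],_=ctrl.get_image(n)
delta(toolR(3.4,0),h)
s=ctrl.get_state();R0=Ro.from_rotvec(s["tool_rot"]).as_matrix();g=s["position"]-.019*R0[:,2];x=-R0[:,0]
for n in C: print(n,"tip pred",proj(n,g+x*.165).round(1))
a,b=I["scene"],I["top"]
cv2.imwrite("pics/c4.png",np.hstack([cv2.resize(a[140:320,260:470],(420,360)),cv2.resize(b[150:290,90:240],(375,350))[:350].copy() if 0 else cv2.resize(b[150:290,90:240],(375,360))]))
E
```

```text
time: 19.1
position: [0.6491, 0.3346, 0.0938]
tool_rot: [-3.113, -0.414, -0.004]
ft_force: [0.6, -1.0, -1.0]
grip_width: 0.269
grip_force: 44.9
shift mm [-0.2  1.2  2.4] turn deg [-0.02 -0.1   0.32] t 19.2 F [-0.3 -0.4  0.1] q [-0.1   0.65 -0.63  1.35  0.38  1.26 -2.05]
scene tip pred [363.7 222. ]
top tip pred [188.2 229.3]
```

View pics/c4.png

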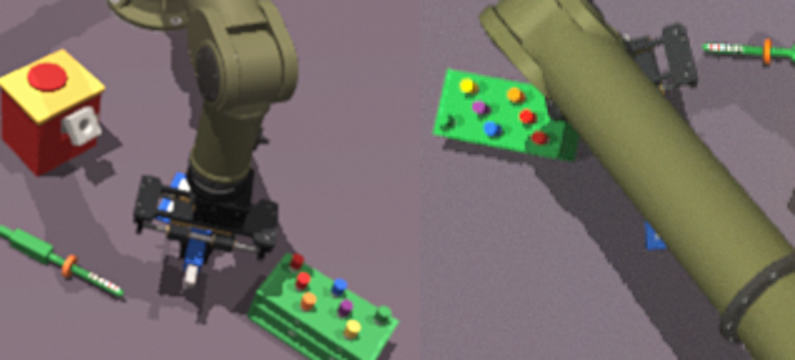

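The top view hides the tip behind the arm. The scene view shows the rod held level with its handle at about scene (358,262), pointing over the tile. Gripper, rack and green rod are not touching, and the force reads about zero. By the measured pose the tip is within 3 mm of its target, so I'm handing in.

```bash
python3 -m handwheel '[[0.015,0,0.001,0.002,0,0,0],[0.015,0,0,0,0,0,0],[0.015,0,0,0,0,0,0],[0.015,0,0,0,0,0,0]]' && python3 -c "
from bench import ctrl
print(ctrl.get_state()['qd'].round(3));print(ctrl.close_job())"
```

```text
time: 19.7
position: [0.6486, 0.3331, 0.0901]
tool_rot: [3.114, 0.413, -0.0]
ft_force: [0.2, 0.4, -1.1]
grip_width: 0.272
grip_force: 44.9
[-0.001  0.002 -0.001 -0.    -0.001 -0.002  0.001]
the job is handed in; nothing more can be done
None
```

The job is handed in at 19.7 s: the rod went into the guide until the collar stopped (about 9 N), was drawn fully out, and is now held level and steady with its tip about 10 cm above the tile's middle; the arm hid the tip from both cameras, so its final position is from the measured arm pose.

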